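Knock a stuck candle out of its mould

ROBOT

A 7-joint arm with a two-finger parallel gripper is mounted at the origin on the work surface. World frame = base frame: x ahead of the robot, y to its left, z up, the work surface at z = 0. Lengths are in m, angles in rad, forces in N, time in s.
With the tool pointing down it reaches from about 0.425 to 1.025 m from the base axis. Payload 9.4 kg.
Tool frame: the origin (TCP) lies at the very end of the fingers, on their centre line; the grasp point (between the pads) lies 19 mm behind it; z points along the fingers, y is the line along which they close (so a half turn about z gives the same grasp; the last joint's range is limited). The gripper opens to 93 mm and grips with 3 to 60 N. Pads are 15 mm wide; open, the fingers measure 128 mm over their backs; the gripper's body (75 mm by 188 mm) begins 65 mm behind the grasp point.
Start: joints at [1.174, 0.599, -0.003, 1.599, 0.002, 0.943, -0.08], TCP at [0.228, -0.688, 0.219] pointing down, gripper open.
Joint ranges: [-2.57, 2.57], [-0.35, 1.97], [-1.29, 1.29], [0.11, 2.56], [-1.05, 4.19], [0.11, 1.86], [-2.63, 2.63]. Speed limits (rad/s): [2.22, 2.22, 3.01, 3.01, 3.14, 3.14, 3.14].

INTERFACE

Orientations are given as a rotation vector (axis times angle).
In Python, from workcell import observe, grab_frame, get_calibration, job_done, recognise, silhouettes gives the robot as it stands.
- The arm moves only by the tool servo_tool, never from a script. Its argument "series" is a list of rows, each a list of 3 entries, a list of its own where there are three numbers: the finger opening in mm, from 0 to 93, then the shift along the world's x, y, z in units of 60 mm (1.0 is 60 mm), then the turn about the world's z in units of 8 degrees (1.0 is 8 degrees). A call has 1 to 12 rows; each row shifts and turns the commanded pose from where the row before left it; what a row does not reach is not made up. A row lasts 1/8 s, in which the tool goes at most 62.5 mm and 10.7 degrees, less where a joint would pass 70% of its speed; a pose out of reach is approached as far as the arm can. A call is refused whole if a number of a shift passes 1 or a number of a turn 1, either way. A call with a gripper value outside its range is refused whole. The fingers move at their own pace and stop on an object; the grip force is fixed at half the most. Time passes only in rows, so rows that do not move let the fingers close. It gives the time, the measured TCP pose, the force, the opening and the grip force at its end, in the units of the state.
- observe(): the state, without advancing time (a new reading comes with each control period).
- grab_frame(name): name is "side" or "top" or "wrist"; returns (picture, depth): 480x640x3 uint8, blue, green, red; 480x640 float32, m along the optical axis (not along the pixel's ray), 0 where there is no reading.
- get_calibration(name): a dict with "mtx" (3x3 intrinsics, pixels), "xyz" and "orientation" of the camera in the world. Camera axes: x right, y down, z forward; pixel columns grow to the right and rows downward; lengths in m; the calibration is good to about 2 mm. The wrist camera is an equidistant fisheye: a pixel r from the principal point sees the ray r / f radians off the axis. A picture is of the moment at which its call begins: read the wrist's pose just before it. get_calibration takes no time and is no camera call; for the wrist camera it gives the pose at the moment of the call.
- job_done(): hands the job in; it is judged then, once.
Trained networks look in the newest picture that a camera, given by its name, has taken for a name from the list of things; names that differ only in an ending like _2 or _b are one class to them, and where a whole thing is asked for, a point or a joint stands for the part that bears it (a point fixed in the world has none). Each returns a list of dicts, best first, with "p" (0 to 1); they miss things now and then, are a little off and sometimes report something else, mostly with a low value. They report only what shows in the picture. A call takes as long as a camera call. They do not tell look-alikes from the thing itself.
- recognise(thing, camera): "bbox" ([left, top, right, bottom] in pixels, round what is visible of it).
- silhouettes(thing, camera): "region" (480x640 bool, what is visible of it) and "bbox" ([left, top, right, bottom] in pixels, round what is visible of it).
The state is a dict: "clock": time; "joint_positions": joint angles; "joint_velocities": joint speeds; "joint_torque": joint torques, N m; "tcp_pos": TCP position; "eef_rot": TCP orientation; "force": force on the tool from outside, world axes, zero at the start; "wrist_torque": the same for the moment, N m; "opening": finger opening in m; "grip_force": force on a finger pad.
Only numpy, scipy, OpenCV 4.12 (cv2) and the standard library are available. Lean on these libraries where they do the work, as an engineer would, in place of code of your own. Each camera call takes 0.05 s, during which the arm holds its last target. There are 200 camera calls.

TASK

Pick up the metal candle mould that lies on its side on the shop counter, turn it mouth down low over the white tray with the red candle still stuck inside, and tap its rim on the tray floor until the candle comes loose. Leave the candle in the tray, without letting it drop more than about 4 cm, and stand the empty mould mouth down on the round black rubber mat. Do not disturb the jars, bottle, box and other candles.

Things in the scene. Friction and masses are not known exactly. Their poses are not given: they have to be found in the camera images.
- mould_center (a point): Centre of the bright square aluminium candle mould: a tube 100 mm long, 54 x 54 mm outside, closed at one end, open (the mouth) at the other, about 250 g. Its x axis runs along the tube and out of the mouth; y, z are square to the flat sides. It starts lying on a flat side on the counter, this point 27 mm up, mouth pointing away from the robot give or take 0.35 rad.
- mould_mouth (a point): Centre of the mould's mouth, 50 mm from the mould's centre along its x axis. Walls 4.5 mm thick, hole 45 x 45 mm. The rim is flat, square to the tube.
- mould_base (a point): Centre of the closed end's outer face. Inside it two sprung strips pinch the last 7 mm of the candle with about 1.5 times its weight, so it stays put when the mould is turned over. A tap of the rim on a hard floor makes it slip, 1 to 3 mm at 0.1 m/s, more at 0.2; set down slowly it does not. After 7 mm it is free and slides down to the floor; the mould can then be lifted off.
- candle_center (a point): Centre of the red block candle, 76 mm long (its x axis, along the mould's x while inside) and 42 x 42 mm, 120 g. It starts inside the mould near the closed end, sunk 18 mm below the rim of the mouth (its centre 6.5 mm from the mould's centre towards the closed end), with about 1.5 mm play on each side.
- tray_in (a point): Centre of the inner floor of the white tray, 160 x 160 x 22 mm (its x, y, z) with 6 mm walls, fixed to the counter. z points up; the floor is hard, about 6 mm above the counter, and the rim stands 22 mm above the counter.
- mat_top (a point): Centre of the top of the round black rubber mat, 160 mm across, 6 mm thick, fixed to the counter.
- pillar_a: Yellow round candle, 38 mm across, 110 mm tall, standing; origin under its centre. A bystander to leave alone.
- jar_a: Small amber jar with black cap, 42 mm across, 70 mm tall; origin under its centre. A bystander to leave alone.
- jar_b: Amber jar with white cap, 68 mm across, 85 mm tall; origin under its centre. A bystander to leave alone.
- jar_c: Amber jar with black cap, 68 mm across, 85 mm tall; origin under its centre. A bystander to leave alone.
- flask: Green bottle, 60 mm across, 200 mm tall, standing; origin under its centre. A bystander to leave alone.
- giftbox: Cardboard gift box, 70 x 110 x 60 mm (x, y, z); origin under its centre. A bystander to leave alone.
- block_b: Green block candle, 50 x 50 x 80 mm, standing; origin under its centre. A bystander to leave alone.
There are look-alikes about, which are no part of the job. Leave any pink or purple look-alike of the part that bears mould_center alone. Of the things shaped like the part that bears mat_top, the black one is meant.

How it is judged:
On the way, in this order (a step that is already met when the one before it is completed fails the run):
1. the mould is held mouth down (within about 35 degrees) over the tray with the candle still stuck inside (angle between mould_center's own x axis and vertical above 2.53 rad and x of candle_center in the frame of mould_center below -0.0025 m and x of mould_center in the frame of tray_in between -0.065 and 0.065 m and y of mould_center in the frame of tray_in between -0.065 and 0.065 m and z of mould_center in the frame of tray_in below 0.3 m), for 0.2 s.
2. the candle is out of the mould and rests in the tray (x of candle_center in the frame of tray_in between -0.075 and 0.075 m and y of candle_center in the frame of tray_in between -0.075 and 0.075 m and z of candle_center in the frame of tray_in below 0.045 m and distance between candle_center and mould_center above 0.08 m and linear speed of candle below 0.05 m/s), for 0.2 s.
At the end, for the whole second after the job is handed in: The candle is at rest on the tray floor (standing or lying, its centre inside the tray's walls); the mould stands released and at rest, mouth down (within 10 degrees) on the rubber mat, its centre within 50 mm of the mat's centre (x of candle_center in the frame of tray_in between -0.075 and 0.075 m and y of candle_center in the frame of tray_in between -0.075 and 0.075 m and z of candle_center in the frame of tray_in below 0.045 m and linear speed of each of candle, mould below 0.03 m/s and angle between mould_center's own x axis and vertical above 2.97 rad and horizontal distance between mould_center and mat_top below 0.05 m and z of mould_center in the frame of mat_top below 0.056 m); the robot touches nothing.
It fails at once if the candle drops: it leaves the mould with its lower end more than about 5 cm above the tray floor (distance between candle_center and mould_center above 0.06 m and height (world z) of candle_center above 0.096 m).
It fails at once if a jar, bottle, box or other candle is pushed more than 4 cm or knocked over (distance of any of pillar_a, jar_a, jar_b, jar_c, flask, giftbox, block_b from where it was at the start of the episode above 0.04 m or angle between any of pillar_a, jar_a, jar_b, jar_c, flask, giftbox, block_b's own z axis and vertical above 0.5 rad).
It also fails if it takes over 54 s, if anything falls off the work surface, if the arm or the gripper's body presses on something with over 40 N, if the wrist force passes 120 N, or if a joint passes its speed limit or range.

## Working session

There is one attempt and no reset: what is moved stays moved. The work goes in short steps, Python scripts to look and compute and a tool call to move; the robot and the scene stay as the last step left them, time stands still between calls to the robot, and variables do not carry over. Pictures are saved under pics/ and viewed, at most 10 in all, crops included, and the job is handed in when it is done.

Besides the shell and the picture viewer there is one more tool, called after "Call:" by a JSON object that holds its "name" and its "arguments", one argument or row to a line. servo_tool: Moves the arm, as the interface text tells. Its arguments: {"type":"object","properties":{"series":{"type":"array","items":{"type":"array"}}},"required":["series"]}

```bash
mkdir -p pics; ls; cat > h.py <<'E'
import numpy as np, cv2
from scipy.spatial.transform import Rotation as R
from workcell import *
def cal(n):
    c=get_calibration(n); o=np.array(c["orientation"],float)
    M=R.from_rotvec(o).as_matrix() if o.size==3 else o.reshape(3,3)
    return np.array(c["mtx"]),np.array(c["xyz"]),M
def pts(n,mask,depth,c=None):
    K,t,M=c or cal(n); v,u=np.nonzero(mask&(depth>0)); d=depth[v,u]
    x=(u-K[0,2])/K[0,0]; y=(v-K[1,2])/K[1,1]
    if n=="wrist":
        r=np.hypot(x,y)+1e-9; s=np.tan(r)/r; x=x*s; y=y*s
    return np.c_[x*d,y*d,d]@M.T+t
E
python3 - <<'E'
from h import *
for n in ("top","side"):
    im,d=grab_frame(n); cv2.imwrite(f"pics/{n}0.png",im); np.save(f"{n}0.npy",d)
    print(n,get_calibration(n))
    for th in ["mould_center","tray_in","mat_top","candle_center"]+(["pillar_a","jar_a","flask","giftbox","block_b"] if n=="top" else []):
        try:
            for s in silhouettes(th,n)[:4]:
                P=pts(n,s["region"],d); m=P[P[:,2]>np.percentile(P[:,2],95)-.008]
                lo,hi=np.percentile(P,[2,98],axis=0)
                print(th,round(s["p"],2),np.round(s["bbox"]).tolist(),"med",np.median(P,0).round(3),lo.round(3),hi.round(3))
        except Exception as e: print(th,e)
print(observe())
E
```

```text
pics
top {'mtx': array([[457.54901857,   0.        , 311.36303687],
       [  0.        , 457.54901857, 240.02185158],
       [  0.        ,   0.        ,   1.        ]]), 'xyz': array([0.44975654, 0.08338124, 1.10844334]), 'orientation': array([-2.15409617,  2.20093694, -0.09958784])}
mould_center 0.8 [353.0, 285.0, 402.0, 327.0] med [ 0.393 -0.064  0.053] [ 0.351 -0.112  0.001] [ 0.436 -0.017  0.057]
mould_center 0.69 [254.0, 314.0, 290.0, 360.0] med [0.32  0.175 0.053] [0.271 0.146 0.001] [0.369 0.205 0.057]
mould_center 0.64 [327.0, 226.0, 351.0, 272.0] med [0.523 0.009 0.053] [ 0.477 -0.018  0.022] [0.572 0.035 0.057]
tray_in 0.95 [440.0, 200.0, 516.0, 278.0] med [ 0.546 -0.321  0.006] [ 0.47  -0.397  0.001] [ 0.624 -0.238  0.023]
mat_top 0.85 [159.0, 318.0, 230.0, 388.0] med [0.288 0.36  0.005] [0.216 0.289 0.001] [0.36  0.432 0.009]
mat_top 0.48 [438.0, 201.0, 515.0, 271.0] med [ 0.547 -0.321  0.006] [ 0.47  -0.395  0.001] [ 0.624 -0.238  0.023]
mat_top 0.36 [266.0, 265.0, 284.0, 284.0] med [0.468 0.161 0.069] [0.449 0.144 0.001] [0.487 0.181 0.073]
pillar_a 0.57 [402.0, 231.0
[... 1722 characters left out ...]
t_positions': array([ 1.1742974 ,  0.59925152, -0.00248008,  1.59939099,  0.00181398,
        0.94287808, -0.07981682]), 'joint_velocities': array([ 0.00068971,  0.00046214, -0.00011166, -0.00030025,  0.00286946,
       -0.00053003,  0.0004396 ]), 'joint_torque': array([ 4.40445291e-06, -7.64662743e+01,  1.49592943e+00, -2.52681327e+01,
       -5.24551794e-02,  1.05713453e-02,  3.01681837e-05]), 'tcp_pos': array([ 0.22790573, -0.68826409,  0.21865629]), 'eef_rot': array([ 3.10142973e+00,  5.00181818e-01, -7.79458706e-05]), 'force': array([-0.10628167, -0.25545547, -0.43201425]), 'wrist_torque': array([-0.01216162, -0.01958997,  0.06188797]), 'grip_force': 0.0, 'opening': 0.09318694915432896}
```

View pics/top0.png

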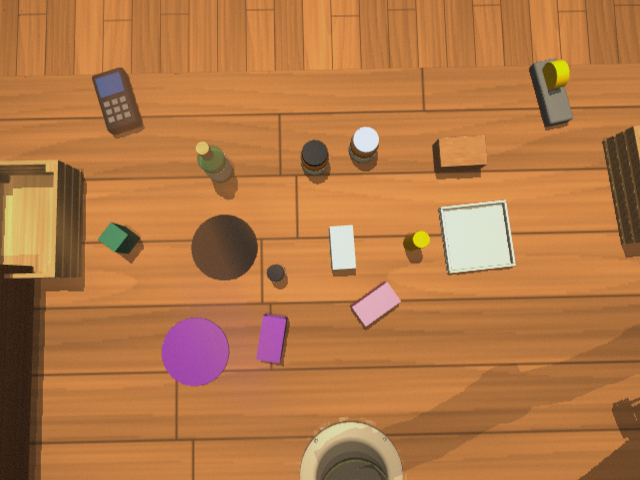

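View pics/side0.png

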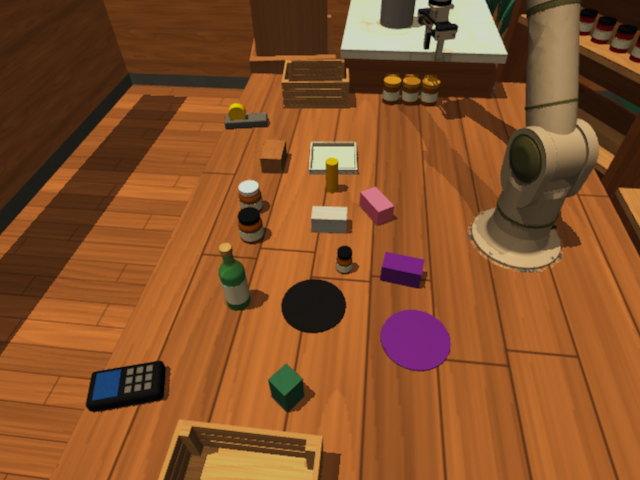

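```bash
python3 - <<'E'
from h import *
d=np.load("top0.npy"); im=cv2.imread("pics/top0.png")
P=pts("top",np.ones_like(d,bool),d)
def box(x0,x1,y0,y1,z0,z1): return P[(P[:,0]>x0)&(P[:,0]<x1)&(P[:,1]>y0)&(P[:,1]<y1)&(P[:,2]>z0)&(P[:,2]<z1)]
for nm,b in (("mould",(.45,.62,-.05,.06,.045,.065)),("tray",(.45,.65,-.43,-.21,.015,.03)),("mat",(.42,.65,.18,.41,.0045,.012))):
    q=box(*b); print(nm,len(q),cv2.minAreaRect((q[:,:2]*1000).astype(np.float32)),q.mean(0).round(4))
for n in ("jar_a","pillar_a"): pass
E
```

```text
mould 1013 ((524.8328857421875, 7.83453369140625), (99.97810363769531, 54.458709716796875), 2.715043067932129) [0.5243 0.008  0.0533]
tray 740 ((546.8787841796875, -318.5848388671875), (160.4449920654297, 162.5147705078125), 5.139817714691162) [ 0.5469 -0.3198  0.0204]
mat 2201 ((534.5637817382812, 297.3916015625), (220.0602569580078, 223.73793029785156), 2.765990972518921) [0.5336 0.2901 0.0064]
```

Call:
{"name": "servo_tool", "arguments": {
  "series": [
    [93,[0.27,0.72,0],-0.16],
    [93,[0.27,0.72,0],-0.16],
    [93,[0.27,0.72,0],-0.16],
    [93,[0.27,0.72,0],-0.16],
    [93,[0.27,0.72,0],-0.16],
    [93,[0.27,0.72,0],-0.16],
    [93,[0.27,0.72,0],-0.16],
    [93,[0.27,0.72,0],-0.16],
    [93,[0.27,0.72,0],-0.16],
    [93,[0.27,0.72,0],-0.16],
    [93,[0.27,0.72,0],-0.16],
    [93,[0.27,0.72,0],-0.19]
  ]
}}

```text
clock: 2.25
tcp_pos: [0.4229, -0.1685, 0.2189]
eef_rot: [3.14, 0.073, 0.001]
force: [0.0, -1.0, 0.4]
opening: 0.0931
grip_force: 0.0
```

Call:
{"name": "servo_tool", "arguments": {
  "series": [
    [93,[0.27,0.72,0],0],
    [93,[0.27,0.72,0],0],
    [93,[0.27,0.72,0],0],
    [93,[0.27,0.73,0],0],
    [93,[0,0,-0.7],0],
    [93,[0,0,-0.7],0],
    [93,[0,0,0],0],
    [93,[0,0,0],0]
  ]
}}

```text
clock: 3.25
tcp_pos: [0.4877, 0.0035, 0.1357]
eef_rot: [-3.141, -0.074, -0.001]
force: [0.6, 0.2, 0.1]
opening: 0.0932
grip_force: 0.0
```

Call:
{"name": "servo_tool", "arguments": {
  "series": [
    [93,[-0.02,0.05,-0.6],0],
    [93,[0,0,-0.6],0],
    [93,[0,0,-0.5],0],
    [93,[0,0,-0.25],0],
    [93,[0,0,-0.15],0],
    [93,[0,0,0],0],
    [40,[0,0,0],0],
    [40,[0,0,0],0],
    [40,[0,0,0],0],
    [40,[0,0,0],0],
    [40,[0,0,0],0],
    [40,[0,0,0],0]
  ]
}}

```text
clock: 4.75
tcp_pos: [0.486, 0.0066, 0.0087]
eef_rot: [-3.141, -0.075, -0.0]
force: [0.3, -0.1, 3.7]
opening: 0.0537
grip_force: 30.0
```

Call:
{"name": "servo_tool", "arguments": {
  "series": [
    [40,[0.07,0,0.18],0],
    [40,[0.09,0,0.17],0],
    [40,[0.12,0.01,0.16],0],
    [40,[0.14,0.01,0.14],0],
    [40,[0,0,0],0]
  ]
}}

```text
clock: 5.38
tcp_pos: [0.5126, 0.0079, 0.0484]
eef_rot: [-3.14, -0.074, -0.004]
force: [-0.1, 0.2, -4.2]
opening: 0.0544
grip_force: 30.0
```

```bash
python3 - <<'E'
from h import *
im,d=grab_frame("side"); 
K,t,M=cal("side")
im2,d2=grab_frame("wrist")
cv2.imwrite("pics/s1.png",np.hstack([cv2.resize(im[150:270,240:400],(532,400),interpolation=cv2.INTER_CUBIC),cv2.resize(im2,(266,200)).repeat(1,0) if 0 else cv2.copyMakeBorder(cv2.resize(im2,(266,200)),0,200,0,0,0)]))
s=silhouettes("mould_center","side")
for q in s: 
    P=pts("side",q["region"],d); print(q["p"],q["bbox"],np.percentile(P,[2,50,98],axis=0).round(3).tolist())
E
```

```text
0.93 [354.9, 185.9, 393.5, 224.8] [[0.347, -0.104, 0.004], [0.393, -0.044, 0.05], [0.438, -0.01, 0.057]]
0.86 [378.4, 255.5, 425.6, 288.4] [[0.274, 0.151, 0.004], [0.321, 0.196, 0.052], [0.37, 0.211, 0.057]]
0.74 [238.8, 210.9, 264.9, 243.6] [[0.708, 0.042, -0.001], [0.735, 0.089, 0.058], [0.79, 0.104, 0.087]]
0.58 [301.4, 193.4, 329.4, 222.9] [[0.527, -0.016, 0.039], [0.572, 0.036, 0.079], [0.602, 0.041, 0.097]]
```

View pics/s1.png

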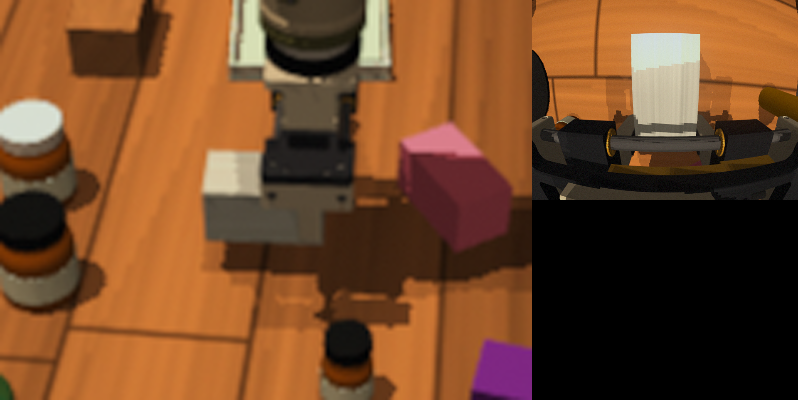

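Call:
{"name": "servo_tool", "arguments": {
  "series": [
    [40,[0,0,-0.3],0],
    [40,[0,0,-0.25],0],
    [52,[0,0,0],0],
    [52,[0,0,0],0]
  ]
}}

```text
clock: 6.02
tcp_pos: [0.511, 0.0077, 0.0146]
eef_rot: [3.141, 0.075, -0.001]
force: [-0.3, -0.9, -4.1]
opening: 0.0537
grip_force: 30.0
```

Call:
{"name": "servo_tool", "arguments": {
  "series": [
    [53,[0,0,0],0],
    [53,[0,0,0],0]
  ]
}}

```text
clock: 6.28
tcp_pos: [0.5114, 0.0078, 0.015]
eef_rot: [-3.141, -0.075, -0.001]
force: [-0.2, -0.2, -3.2]
opening: 0.0538
grip_force: 21.2
```

Call:
{"name": "servo_tool", "arguments": {
  "series": [
    [53.5,[0,0,0],0],
    [53.5,[0,0,0],0]
  ]
}}

```text
clock: 6.52
tcp_pos: [0.5112, 0.0078, 0.0148]
eef_rot: [-3.141, -0.075, -0.0]
force: [0.2, -0.0, -4.8]
opening: 0.0539
grip_force: 10.6
```

Call:
{"name": "servo_tool", "arguments": {
  "series": [
    [53.65,[0,0,0],0],
    [53.65,[0,0,0],0]
  ]
}}

```text
clock: 6.78
tcp_pos: [0.5111, 0.0078, 0.0146]
eef_rot: [-3.141, -0.075, 0.0]
force: [0.4, 0.4, -3.6]
opening: 0.0537
grip_force: 7.4
```

Call:
{"name": "servo_tool", "arguments": {
  "series": [
    [53.75,[0,0,0],0],
    [53.75,[0,0,0],0]
  ]
}}

```text
clock: 7.02
tcp_pos: [0.5112, 0.0078, 0.0147]
eef_rot: [-3.141, -0.075, -0.0]
force: [-0.8, 0.7, -2.1]
opening: 0.0541
grip_force: 5.3
```

```bash
cat >> h.py <<'E'
def tilt(x0,x1,y0,y1,z1=.3,n="side"):
    """mould: print profile of highest point along x; face points fit"""
    im,d=grab_frame(n); P=pts(n,np.ones_like(d,bool),d)
    g=im.reshape(-1,3)[(d>0).ravel()].astype(int)
    grey=(g.max(1)-g.min(1)<40)&(g.min(1)>95)
    q=P[grey&(P[:,0]>x0)&(P[:,0]<x1)&(P[:,1]>y0)&(P[:,1]<y1)&(P[:,2]>.003)&(P[:,2]<z1)]
    for a in np.arange(x0,x1,.01):
        s=q[(q[:,0]>=a)&(q[:,0]<a+.01)]
        if len(s): print(round(a,3),len(s),np.percentile(s[:,2],[2,98]).round(3),s[:,1].max().round(3))
    return im,d
E
python3 - <<'E'
from h import *
tilt(.46,.66,-.05,.08)
E
```

```text
0.54 11 [0.221 0.29 ] 0.025
0.55 11 [0.054 0.267] 0.034
0.56 4 [0.055 0.056] 0.036
0.57 3 [0.054 0.057] 0.037
0.58 4 [0.055 0.056] 0.038
0.59 1 [0.057 0.057] 0.04
```

Call:
{"name": "servo_tool", "arguments": {
  "series": [
    [53.75,[0.04,0.002,0.085],0],
    [53.75,[0.04,0.002,0.085],0],
    [53.75,[0.05,0.002,0.08],0],
    [53.75,[0.05,0.002,0.08],0],
    [53.75,[0.06,0.003,0.073],0],
    [53.75,[0.06,0.003,0.073],0],
    [53.75,[0.068,0.003,0.066],0],
    [53.75,[0.068,0.003,0.066],0],
    [53.75,[0.077,0.004,0.057],0],
    [53.75,[0.077,0.004,0.057],0],
    [53.75,[0.082,0.004,0.047],0],
    [53.75,[0.082,0.004,0.047],0]
  ]
}}

```text
clock: 8.57
tcp_pos: [0.5567, 0.01, 0.0637]
eef_rot: [-3.141, -0.075, 0.0]
force: [0.1, 0.4, -3.3]
opening: 0.0539
grip_force: 5.2
```

```bash
python3 - <<'E'
from h import *
im,d=tilt(.46,.68,-.05,.08,.16)
cv2.imwrite("pics/s2.png",cv2.resize(im[130:270,240:400],(640,560),interpolation=cv2.INTER_CUBIC))
E
```

```text
0.57 3 [0.09  0.094] 0.041
0.58 3 [0.082 0.084] 0.039
0.59 4 [0.071 0.077] 0.039
0.6 2 [0.066 0.068] 0.037
0.61 3 [0.052 0.06 ] 0.039
0.62 2 [0.048 0.052] 0.041
```

View pics/s2.png

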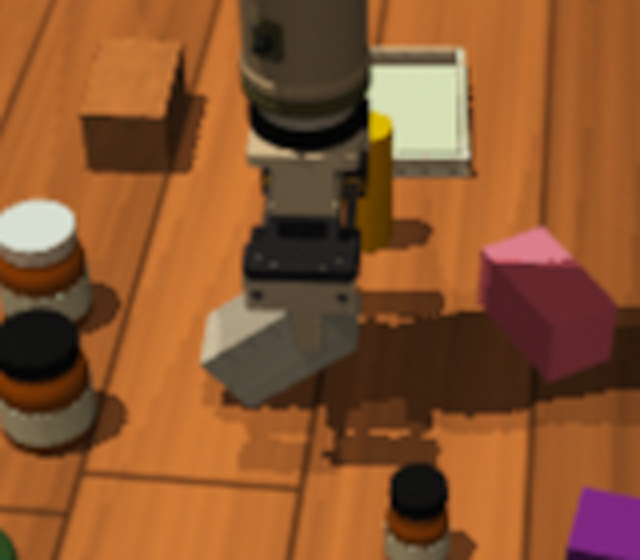

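Call:
{"name": "servo_tool", "arguments": {
  "series": [
    [53.75,[0.088,0.004,0.036],0],
    [53.75,[0.088,0.004,0.036],0],
    [53.75,[0.091,0.004,0.025],0],
    [53.75,[0.091,0.004,0.025],0],
    [53.75,[0.094,0.004,0.013],0],
    [53.75,[0.094,0.004,0.013],0],
    [53.75,[0.095,0.004,0.002],0],
    [53.75,[0.095,0.004,0.002],0],
    [53.75,[0.094,0.004,-0.01],0],
    [53.75,[0.094,0.004,-0.01],0],
    [53.75,[0.092,0.004,-0.022],0],
    [53.75,[0.092,0.004,-0.022],0]
  ]
}}

```text
clock: 10.12
tcp_pos: [0.6232, 0.0128, 0.0687]
eef_rot: [3.141, 0.075, -0.0]
force: [-1.3, 0.1, -3.3]
opening: 0.0537
grip_force: 5.2
```

```bash
python3 - <<'E'
from h import *
im,d=tilt(.52,.70,-.05,.08,.16)
cv2.imwrite("pics/s3.png",cv2.resize(im[130:270,240:400],(640,560),interpolation=cv2.INTER_CUBIC))
E
```

```text
0.63 1 [0.095 0.095] 0.036
0.64 4 [0.091 0.095] 0.041
0.65 4 [0.08  0.083] 0.041
0.66 5 [0.069 0.075] 0.04
0.67 1 [0.066 0.066] 0.04
0.68 4 [0.051 0.056] 0.043
```

View pics/s3.png

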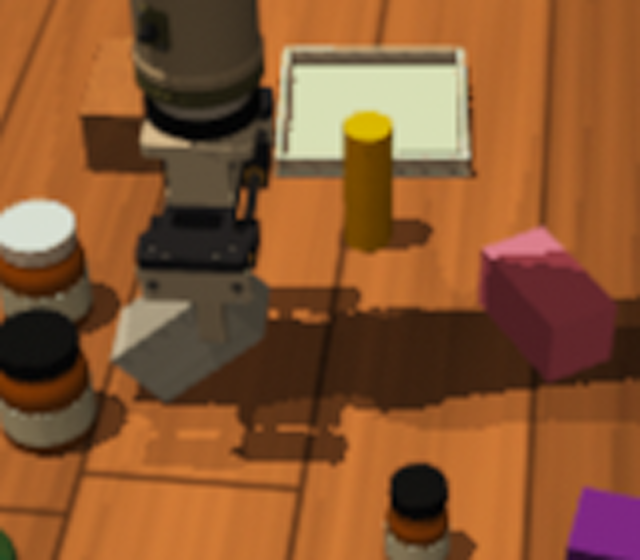

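Call:
{"name": "servo_tool", "arguments": {
  "series": [
    [53.75,[0,0,0.05],0],
    [53.75,[0,0,0.05],0],
    [53.8,[0,0,0],0],
    [53.82,[0,0,0],0],
    [53.82,[0,0,0],0]
  ]
}}

```text
clock: 10.8
tcp_pos: [0.6228, 0.0128, 0.0751]
eef_rot: [-3.141, -0.075, -0.0]
force: [-0.3, 0.1, 1.6]
opening: 0.0537
grip_force: 3.7
```

```bash
cat >> h.py <<'E'
def fit(x0,x1,y0=-.05,y1=.08,z1=.16):
    import contextlib,io
    with contextlib.redirect_stdout(io.StringIO()): im,d=tilt(x0,x1,y0,y1,z1)
    P=pts("side",np.ones_like(d,bool),d); g=im.reshape(-1,3)[(d>0).ravel()].astype(int)
    # grey & bright pixels = mould
    k=(g.max(1)-g.min(1)<45)&(g.min(1)>60)
    q=P[k&(P[:,0]>x0)&(P[:,0]<x1)&(P[:,1]>y0)&(P[:,1]<y1)&(P[:,2]>.003)&(P[:,2]<z1)]
    r=cv2.minAreaRect((q[:,[0,2]]*1000).astype(np.float32)); print(len(q),r)
    t=[]
    for a in np.arange(q[:,0].min(),q[:,0].max()-.004,.008):
        s=q[(q[:,0]>=a)&(q[:,0]<a+.008)]; t.append((round(a+.004,3),s[:,2].min().round(3),s[:,2].max().round(3),len(s)))
    print(*t,sep="\n"); print(observe()["tcp_pos"].round(4),observe()["grip_force"])
    return im
E
python3 - <<'E'
from h import *
fit(.52,.70)
E
```

```text
318 ((636.2692260742188, 62.54684829711914), (53.96220016479492, 100.4195556640625), 35.237815856933594)
(np.float64(0.624), np.float64(0.03), np.float64(0.063), 14)
(np.float64(0.632), np.float64(0.026), np.float64(0.119), 37)
(np.float64(0.64), np.float64(0.012), np.float64(0.102), 56)
(np.float64(0.648), np.float64(0.01), np.float64(0.092), 61)
(np.float64(0.656), np.float64(0.014), np.float64(0.083), 53)
(np.float64(0.664), np.float64(0.025), np.float64(0.07), 37)
(np.float64(0.672), np.float64(0.028), np.float64(0.063), 34)
(np.float64(0.68), np.float64(0.031), np.float64(0.049), 25)
[0.6228 0.0128 0.0751] 3.7195569556206465
```

Call:
{"name": "servo_tool", "arguments": {
  "series": [
    [53.82,[0,0,0.05],0],
    [53.82,[0,0,0.05],0],
    [53.82,[-0.08,0,0],0],
    [53.82,[-0.16,0,0],0],
    [53.82,[-0.25,0,0],0],
    [53.82,[-0.34,0,0],0],
    [53.82,[-0.42,0,0],0],
    [53.82,[0,0,0],0],
    [53.82,[0,0,0],0],
    [53.82,[0,0,0],0]
  ]
}}

```text
clock: 12.1
tcp_pos: [0.5486, 0.0128, 0.0811]
eef_rot: [-3.141, -0.074, -0.002]
force: [-0.5, 0.1, 0.5]
opening: 0.0539
grip_force: 3.7
```

```bash
python3 - <<'E'
from h import *
fit(.46,.68)
E
```

```text
239 ((571.7860107421875, 59.214012145996094), (104.575927734375, 47.323551177978516), 79.66048431396484)
(np.float64(0.545), np.float64(0.011), np.float64(0.047), 14)
(np.float64(0.553), np.float64(0.011), np.float64(0.076), 42)
(np.float64(0.561), np.float64(0.015), np.float64(0.115), 60)
(np.float64(0.569), np.float64(0.02), np.float64(0.097), 50)
(np.float64(0.577), np.float64(0.017), np.float64(0.078), 44)
(np.float64(0.585), np.float64(0.038), np.float64(0.058), 23)
[0.5487 0.0128 0.0811] 3.679375691281166
```

Call:
{"name": "servo_tool", "arguments": {
  "series": [
    [53,[0,0,0],0],
    [50,[0,0,0],0],
    [50,[0,0,0.1],0],
    [50,[0,0,0.4],0],
    [50,[0,0,0.5],0],
    [50,[0,0,0.5],0],
    [50,[0,0,0],0],
    [50,[0,0,0],0]
  ]
}}

```text
clock: 13.15
tcp_pos: [0.5471, 0.0128, 0.17]
eef_rot: [3.141, 0.075, -0.002]
force: [-0.2, -0.2, -4.9]
opening: 0.0536
grip_force: 30.0
```

```bash
python3 - <<'E'
from h import *
im=fit(.46,.68,z1=.26)
cv2.imwrite("pics/s4.png",cv2.resize(im[130:270,240:400],(640,560),interpolation=cv2.INTER_CUBIC))
E
```

```text
225 ((553.3014526367188, 182.39346313476562), (50.507781982421875, 164.24217224121094), 9.12112045288086)
(np.float64(0.519), np.float64(0.259), np.float64(0.26), 2)
(np.float64(0.527), np.float64(0.259), np.float64(0.259), 1)
(np.float64(0.535), np.float64(0.117), np.float64(0.117), 1)
(np.float64(0.543), np.float64(0.098), np.float64(0.145), 18)
(np.float64(0.551), np.float64(0.102), np.float64(0.221), 47)
(np.float64(0.559), np.float64(0.101), np.float64(0.198), 49)
(np.float64(0.567), np.float64(0.11), np.float64(0.186), 44)
(np.float64(0.575), np.float64(0.108), np.float64(0.166), 35)
(np.float64(0.583), np.float64(0.111), np.float64(0.144), 22)
[0.5469 0.0127 0.1696] 29.999907505139163
```

View pics/s4.png

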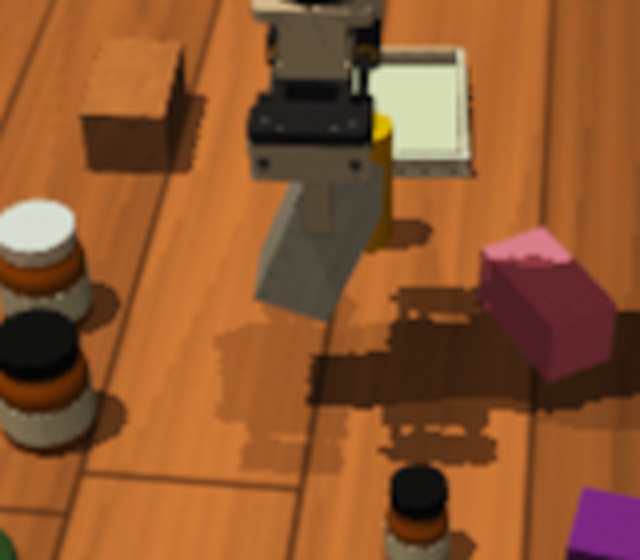

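Call:
{"name": "servo_tool", "arguments": {
  "series": [
    [50,[0,0,0.3],0],
    [50,[0,0,0.4],0],
    [50,[0,-0.2,0.15],0],
    [50,[-0.06,-0.5,0],0],
    [50,[-0.07,-0.7,0],0],
    [50,[-0.07,-0.8,0],0],
    [50,[-0.07,-0.8,0],0],
    [50,[-0.07,-0.8,0],0],
    [50,[-0.07,-0.7,0],0],
    [50,[-0.06,-0.6,0],0],
    [50,[-0.06,-0.35,0],0],
    [50,[0,-0.1,0],0]
  ]
}}

```text
clock: 14.7
tcp_pos: [0.515, -0.3213, 0.2209]
eef_rot: [-3.14, -0.072, 0.002]
force: [0.2, -0.1, -4.1]
opening: 0.0539
grip_force: 30.0
```

Call:
{"name": "servo_tool", "arguments": {
  "series": [
    [50,[0,0,-0.3],0],
    [50,[0,0,-0.5],0],
    [50,[0,0,-0.5],0],
    [50,[0,0,-0.4],0],
    [50,[0,0,-0.25],0],
    [50,[0,0,-0.15],0],
    [50,[0,0,-0.05],0],
    [50,[0,0,0],0]
  ]
}}

```text
clock: 15.7
tcp_pos: [0.5163, -0.3203, 0.0933]
eef_rot: [3.14, 0.075, 0.001]
force: [-0.4, 0.3, -4.4]
opening: 0.0537
grip_force: 30.0
```

```bash
python3 - <<'E'
from h import *
print(observe()["force"])
im=fit(.46,.62,-.36,-.25,.16)
cv2.imwrite("pics/s5.png",cv2.resize(im[70:210,240:400],(640,560),interpolation=cv2.INTER_CUBIC))
E
```

```text
[-0.40064996  0.29003226 -4.41056694]
283 ((524.52001953125, 41.87800598144531), (127.18048095703125, 173.0921173095703), 37.467735290527344)Traceback (most recent call last):
  File "<stdin>", line 3, in <module>
  File "h.py", line 34, in fit
    s=q[(q[:,0]>=a)&(q[:,0]<a+.008)]; t.append((round(a+.004,3),s[:,2].min().round(3),s[:,2].max().round(3),len(s)))
                                                                ~~~~~~~~~~^^
    return umr_minimum(a, axis, None, out, keepdims, initial, where)
ValueError: zero-size array to reduction operation minimum which has no identity
```

Call:
{"name": "servo_tool", "arguments": {
  "series": [
    [50,[0,0,-0.06],0],
    [50,[0,0,-0.06],0],
    [50,[0,0,-0.05],0],
    [50,[0,0,-0.04],0],
    [50,[0,0,0],0]
  ]
}}

```text
clock: 16.38
tcp_pos: [0.5208, -0.3205, 0.0846]
eef_rot: [3.138, 0.076, 0.015]
force: [1.7, 4.3, 32.7]
opening: 0.0537
grip_force: 30.0
```

Call:
{"name": "servo_tool", "arguments": {
  "series": [
    [53,[0,0,0.03],0],
    [53.7,[0,0,0.02],0],
    [53.7,[0.06,0,0],0],
    [53.7,[0.06,0,0],0],
    [53.7,[0.06,0,0],0],
    [53.7,[0.06,0,0],0],
    [53.7,[0.06,0,0],0],
    [53.7,[0.06,0,-0.01],0],
    [53.7,[0.06,0,-0.02],0],
    [53.7,[0.06,0,-0.02],0],
    [53.7,[0.06,0,-0.03],0],
    [53.7,[0,0,-0.03],0]
  ]
}}

```text
clock: 17.88
tcp_pos: [0.5508, -0.32, 0.0775]
eef_rot: [3.14, 0.076, 0.006]
force: [3.2, 3.7, 8.2]
opening: 0.0536
grip_force: 6.6
```

```bash
python3 - <<'E'
from h import *
im,d=grab_frame("side")
cv2.imwrite("pics/s5.png",cv2.resize(im[90:200,260:390],(780,600),interpolation=cv2.INTER_CUBIC))
E
```

```text
(no output)
```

View pics/s5.png

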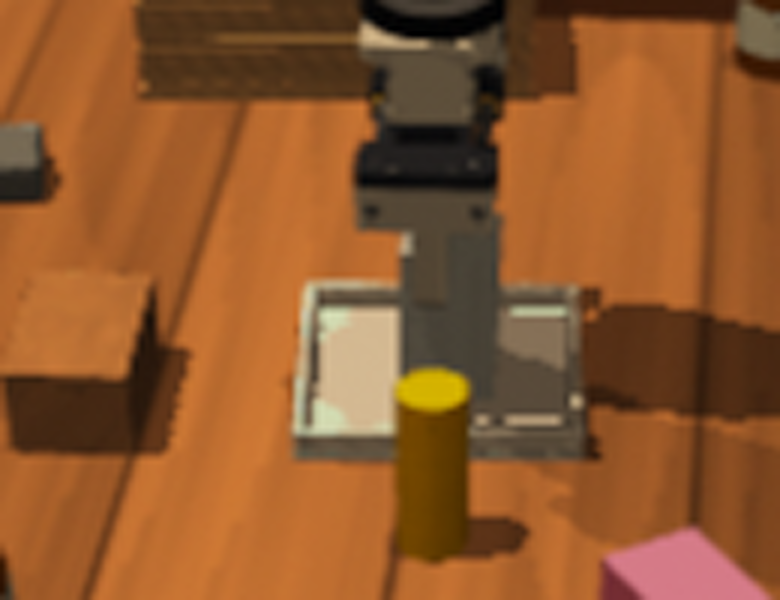

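Call:
{"name": "servo_tool", "arguments": {
  "series": [
    [60,[0,0,0],0],
    [68,[0,0,0],0],
    [68,[0,0,0],0],
    [68,[-0.13,0,-0.1],0],
    [68,[0,0,-0.1],0],
    [68,[0,0,0],0],
    [50,[0,0,0],0],
    [50,[0,0,0],0],
    [50,[0,0,0],0],
    [50,[0,0,0],0]
  ]
}}

```text
clock: 19.18
tcp_pos: [0.5408, -0.3202, 0.0648]
eef_rot: [3.141, 0.075, 0.0]
force: [0.7, -0.3, -0.8]
opening: 0.0537
grip_force: 30.0
```

Call:
{"name": "servo_tool", "arguments": {
  "series": [
    [50,[0,0,0.3],0],
    [50,[0,0,0],0],
    [50,[0,0,-0.33],0],
    [50,[0,0,0],0]
  ]
}}

```text
clock: 19.68
tcp_pos: [0.5408, -0.3204, 0.0627]
eef_rot: [3.14, 0.075, 0.0]
force: [-1.1, -0.3, -4.4]
opening: 0.0541
grip_force: 30.0
```

Call:
{"name": "servo_tool", "arguments": {
  "series": [
    [50,[0,0,0.3],0],
    [50,[0,0,0],0],
    [50,[0,0,-0.34],0],
    [50,[0,0,0.31],0],
    [50,[0,0,0],0],
    [50,[0,0,-0.34],0],
    [50,[0,0,0.31],0],
    [50,[0,0,0],0],
    [50,[0,0,-0.34],0],
    [50,[0,0,0.31],0],
    [50,[0,0,0],0],
    [50,[0,0,0],0]
  ]
}}

```text
clock: 21.18
tcp_pos: [0.5408, -0.3202, 0.0764]
eef_rot: [3.14, 0.075, 0.001]
force: [0.7, 0.9, -2.8]
opening: 0.0539
grip_force: 30.0
```

```bash
python3 - <<'E'
from h import *
f=[]
for i in range(4):
    im,d=grab_frame("side"); f.append(observe()["force"])
print(np.mean(f,0))
for q in silhouettes("candle_center","side")[:3]:
    P=pts("side",q["region"],d); print(round(q["p"],2),q["bbox"],np.percentile(P,[2,50,98],axis=0).round(3).tolist())
P=pts("side",np.ones_like(d,bool),d); g=im.reshape(-1,3)[(d>0).ravel()].astype(int)
k=(P[:,0]>.46)&(P[:,0]<.63)&(P[:,1]>-.4)&(P[:,1]<-.24)&(P[:,2]>.008)&(P[:,2]<.2)
red=k&(g[:,2]>90)&(g[:,1]<50)&(g[:,0]<60); print("red",red.sum(),P[red].mean(0) if red.any() else "")
E
```

```text
[-0.15505164  0.10803644 -2.8113668 ]
red 1 [ 0.52581748 -0.29618668  0.01821597]
```

Call:
{"name": "servo_tool", "arguments": {
  "series": [
    [50,[0,0,-0.34],0],
    [50,[0,0,0.31],0],
    [50,[0,0,0],0],
    [50,[0,0,-0.36],0],
    [50,[0,0,0.2],0],
    [50,[0,0,0.2],0],
    [50,[0,0,0.2],0],
    [50,[0,0,0.1],0],
    [50,[0,0,0],0],
    [50,[0,0,0],0]
  ]
}}

```text
clock: 22.68
tcp_pos: [0.5405, -0.3201, 0.0939]
eef_rot: [-3.14, -0.075, 0.001]
force: [-0.1, -0.1, -3.8]
opening: 0.0537
grip_force: 30.0
```

```bash
python3 - <<'E'
from h import *
f=[]
for i in range(4):
    im,d=grab_frame("side"); f.append(observe()["force"])
print(np.mean(f,0), observe()["tcp_pos"])
cv2.imwrite("pics/s6.png",cv2.resize(im[90:200,260:390],(780,600),interpolation=cv2.INTER_CUBIC))
E
```

```text
[ 0.08039374  0.34651319 -2.75315824] [ 0.54042764 -0.32010386  0.09360777]
```

View pics/s6.png

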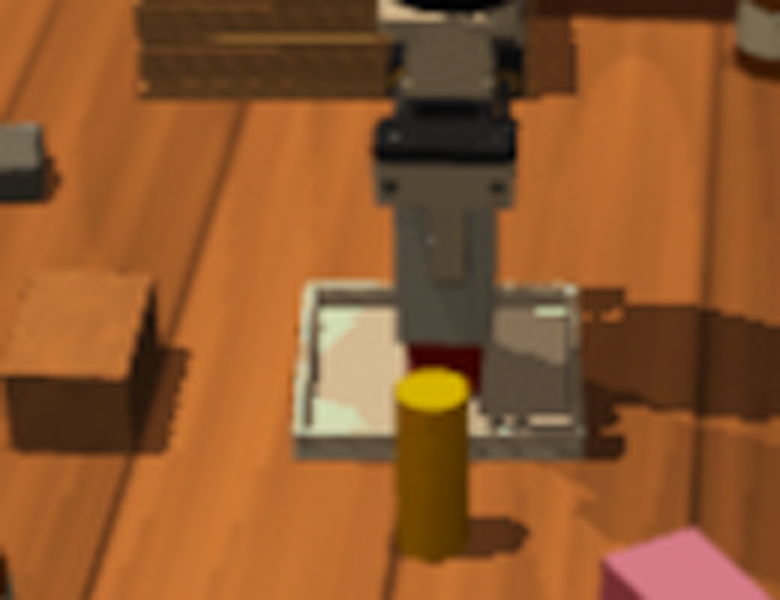

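Call:
{"name": "servo_tool", "arguments": {
  "series": [
    [50,[0,0,0.1],0],
    [50,[0,0,0.15],0],
    [50,[0,0,0.15],0],
    [50,[0,0,0.2],0],
    [50,[0,0,0.2],0],
    [50,[0,0,0.2],0],
    [50,[0,0,0.2],0],
    [50,[0,0,0.25],0],
    [50,[0,0,0.25],0],
    [50,[0,0,0.25],0],
    [50,[0,0,0.2],0],
    [50,[0,0,0],0]
  ]
}}

```text
clock: 24.38
tcp_pos: [0.5411, -0.3205, 0.2242]
eef_rot: [3.14, 0.075, 0.002]
force: [-0.6, -0.4, -2.6]
opening: 0.0536
grip_force: 30.0
```

```bash
python3 - <<'E'
from h import *
im,d=grab_frame("side")
o=observe(); print(o["force"],o["tcp_pos"])
P=pts("side",np.ones_like(d,bool),d); g=im.reshape(-1,3)[(d>0).ravel()].astype(int)
k=(P[:,0]>.46)&(P[:,0]<.63)&(P[:,1]>-.4)&(P[:,1]<-.24)&(P[:,2]>.008)&(P[:,2]<.2)
red=k&(g[:,2]>50)&(g[:,1]<.4*g[:,2]); q=P[red]; print(red.sum(),np.percentile(q,[3,50,97],axis=0).round(3).tolist())
E
```

```text
[-0.82226677 -0.65507003 -2.36497431] [ 0.54069947 -0.32023928  0.22337794]
247 [[0.523, -0.333, 0.027], [0.54, -0.3, 0.068], [0.56, -0.294, 0.085]]
```

Call:
{"name": "servo_tool", "arguments": {
  "series": [
    [50,[0,0.3,0],0],
    [50,[0,0.6,0],0],
    [50,[0,0.85,0],0],
    [50,[0,0.85,0],0],
    [50,[0,0.85,0],0],
    [50,[0,0.85,0],0],
    [50,[-0.12,0.85,0],0],
    [50,[0,0.85,0],0],
    [50,[0,0.85,0],0],
    [50,[0,0.85,0],0],
    [50,[0,0.85,0],0],
    [50,[0,0.85,0],0]
  ]
}}

```text
clock: 25.92
tcp_pos: [0.5319, 0.2463, 0.2225]
eef_rot: [3.14, 0.076, -0.002]
force: [1.2, -1.1, -3.0]
opening: 0.0538
grip_force: 30.0
```

Call:
{"name": "servo_tool", "arguments": {
  "series": [
    [50,[0,0.55,0],0],
    [50,[0,0.25,0],0],
    [50,[0,0,-0.4],0],
    [50,[0,0,-0.6],0],
    [50,[0,0,-0.6],0],
    [50,[0,0,-0.4],0],
    [50,[0,0,-0.2],0],
    [50,[0,0,0],0],
    [50,[0,0,0],0]
  ]
}}

```text
clock: 27.05
tcp_pos: [0.5339, 0.2919, 0.092]
eef_rot: [-3.14, -0.074, -0.002]
force: [-0.0, -0.1, -2.3]
opening: 0.0537
grip_force: 30.0
```

```bash
python3 - <<'E'
from h import *
im,d=grab_frame("side")
o=observe(); print(o["force"],o["tcp_pos"])
P=pts("side",np.ones_like(d,bool),d); g=im.reshape(-1,3)[(d>0).ravel()].astype(int)
k=(P[:,0]>.47)&(P[:,0]<.6)&(P[:,1]>.3)&(P[:,1]<.34)&(P[:,2]>.012)&(P[:,2]<.2)&(g.min(1)>60)&(g.max(1)-g.min(1)<60)
q=P[k]; print(len(q),np.percentile(q,[1,50,99],axis=0).round(3).tolist())
cv2.imwrite("pics/s7.png",cv2.resize(im[200:340,230:400],(728,600),interpolation=cv2.INTER_CUBIC))
E
```

```text
[ 0.30548358 -0.08429466 -2.87443321] [0.53398846 0.29202066 0.09213306]
120 [[0.529, 0.317, 0.051], [0.547, 0.319, 0.07], [0.559, 0.322, 0.1]]
```

View pics/s7.png

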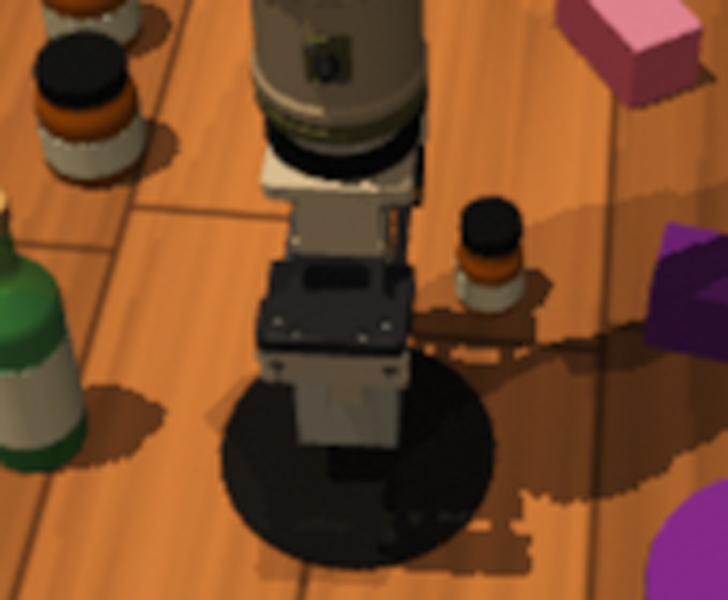

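Call:
{"name": "servo_tool", "arguments": {
  "series": [
    [50,[0,0,-0.15],0],
    [50,[0,0,-0.15],0],
    [50,[0,0,-0.1],0],
    [50,[0,0,-0.07],0],
    [50,[0,0,-0.04],0],
    [50,[0,0,-0.03],0],
    [50,[0,0,0],0]
  ]
}}

```text
clock: 27.98
tcp_pos: [0.5334, 0.2918, 0.0586]
eef_rot: [3.141, 0.075, -0.0]
force: [-0.2, 0.5, -2.1]
opening: 0.0535
grip_force: 30.0
```

Call:
{"name": "servo_tool", "arguments": {
  "series": [
    [50,[0,0,-0.03],0],
    [50,[0,0,-0.03],0],
    [50,[0,0,0],0]
  ]
}}

```text
clock: 28.35
tcp_pos: [0.5333, 0.2918, 0.0549]
eef_rot: [3.141, 0.075, -0.0]
force: [-0.6, 0.5, -3.5]
opening: 0.0539
grip_force: 30.0
```

Call:
{"name": "servo_tool", "arguments": {
  "series": [
    [50,[0,0,-0.03],0],
    [50,[0,0,-0.03],0],
    [50,[0,0,0],0]
  ]
}}

```text
clock: 28.72
tcp_pos: [0.5334, 0.2918, 0.0524]
eef_rot: [-3.141, -0.075, -0.001]
force: [-3.0, -1.7, 8.7]
opening: 0.0539
grip_force: 30.0
```

Call:
{"name": "servo_tool", "arguments": {
  "series": [
    [53.6,[0,0,-0.02],0],
    [53.8,[0,0,0],0],
    [56,[0,0,0],0],
    [62,[0,0,0],0],
    [80,[0,0,0],0],
    [80,[0,0,0],0],
    [80,[0,0,0.4],0],
    [80,[0,0,0.7],0],
    [80,[0,0,0.9],0],
    [80,[0,0,0.6],0],
    [80,[0,0,0],0],
    [80,[0,0,0],0]
  ]
}}

```text
clock: 30.22
tcp_pos: [0.533, 0.2916, 0.2057]
eef_rot: [3.14, 0.075, -0.001]
force: [0.5, 0.5, -0.3]
opening: 0.08
grip_force: 0.0
```

```bash
python3 - <<'E'
from h import *
im,d=grab_frame("side")
print(observe()["tcp_pos"])
P=pts("side",np.ones_like(d,bool),d); g=im.reshape(-1,3)[(d>0).ravel()].astype(int)
k=(P[:,0]>.47)&(P[:,0]<.6)&(P[:,1]>.24)&(P[:,1]<.35)&(P[:,2]>.012)&(P[:,2]<.12)
q=P[k]; print(len(q),np.percentile(q,[1,50,99],axis=0).round(3).tolist())
t=q[q[:,2]>.095]; print(len(t),cv2.minAreaRect((t[:,:2]*1000).astype(np.float32)),t[:,2].min(),t[:,2].max())
cv2.imwrite("pics/s8.png",cv2.resize(im[100:340,200:480],(700,600),interpolation=cv2.INTER_CUBIC))
E
```

```text
[0.53284707 0.29140678 0.20516322]
1024 [[0.508, 0.266, 0.014], [0.534, 0.317, 0.093], [0.562, 0.321, 0.109]]
502 ((535.6376953125, 292.37451171875), (54.08355712890625, 56.6775016784668), 3.199338674545288) 0.09545862618543632 0.10984034127479092
```

View pics/s8.png

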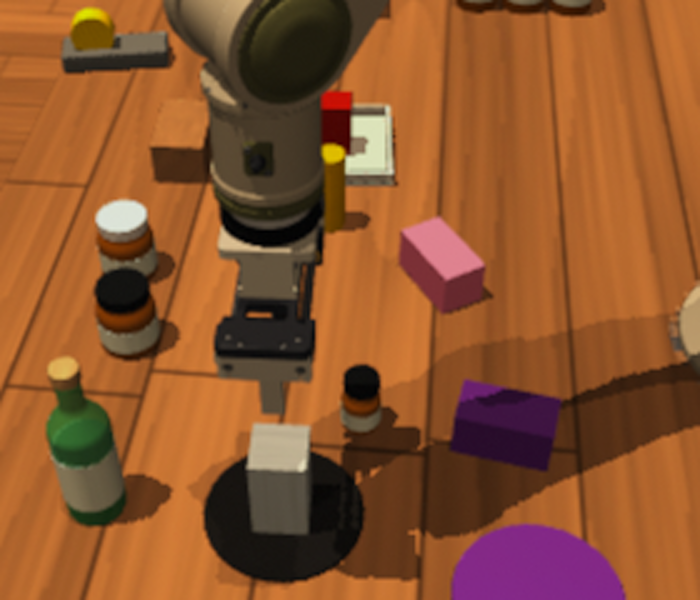

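The mould stands free at the centre of the black mat, at about (535, 292) mm. The red candle stands in the tray, and the gripper is clear of both.

```bash
python3 -c "
from workcell import *
print(job_done())"
```

```text
the job is handed in; nothing more can be done
None
```

I handed the job in at about 30 s on the robot clock: the red candle stands loose in the white tray, the empty mould stands released, mouth down, about 2 mm from the black mat's centre, and the bystanders in view in the last picture stand where they were; `job_done()` gave no verdict.

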